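# Slacken the drum-holding wheel nuts on two truck hubs, one of them left-handed

### The job

The two brake drums on the bench came off opposite sides of an old truck, so the studs of one hub have a left-hand thread and the other an ordinary right-hand one, and nobody marked which; each drum is still held by one wheel nut, run down by hand. Feel which way each of the two nuts gives, then back both of them off by at least half a turn. Leave the spare nuts, the brush, the grease tub, the parts dish and the hammer where they are.

Things in the scene. Friction and masses are not known exactly. Their poses are not given: they have to be found in the camera images.
- nut_a (a joint): how far wheel nut A is backed off, rad: 0 = hard down on the drum (rigid stop), growing as it unscrews, whichever way round that is; starts 0 to 0.2. Vertical axis, even drag about 0.12 N m, stays where left, rises 1.5 mm a turn, nearly four turns to the end of its travel. Whether it unscrews clockwise or counter-clockwise seen from above is not told: try it
- nut_b (a joint): the same for wheel nut B on the other hub. Its thread is always of the opposite hand to nut A's: one is left-hand (unscrews clockwise seen from above), the other right-hand (counter-clockwise)
- nut_a_center (a point): middle of the hexagon of wheel nut A, the only nut screwed on a stud of hub A: dull steel, 41 mm across flats, 47 across corners; flats 34 mm tall (17 above and below this point) over a 6 mm round collar. Lies 24 mm above the drum's face. z up; x square to a pair of flats (flats repeat every 60 degrees), turning with the nut. A firm pinch on two flats carries the drag easily; against the stop the moment soon passes 0.5 N m
- nut_b_center (a point): the same for wheel nut B on hub B
- hub_a: hub A with its brake drum, dark iron, 274 mm wide, flat face 95 mm above the bench, fixed. Origin: centre of underside, z up. Six studs, 19 mm thick, 58 mm tall, on a 170 mm circle on the face (85 mm apart); the nut is on the stud at this body's -x, and that stud stands 17 mm above the nut. Central steel hub cap 72 mm wide, 36 mm tall: its edge is 49 mm from the nut's axis
- hub_b: hub B with its brake drum, the same in every visible way
- spare_a: loose spare wheel nut (same size as the others, 0.25 kg) lying flat on the face of hub A, on the side away from the screwed-on nut, not on a stud; origin at the centre of its underside. Leave it
- spare_b: the same on hub B. Leave it
- brush_tip (a point): bristle end of a loose cleaning brush with a wooden handle, 200 mm long and 42 mm wide, lying on the bench in the gap in front of the two drums, this end (its +x) pointing away from the robot. Leave it
- dish: round shallow steel parts dish with small nuts in it, 154 mm across, 24 mm high, on the bench at the robot's left; origin at the centre of its underside. Leave it
- hammer: hammer, 300 mm long, lying on the bench at the robot's right; origin at the middle of its underside. Leave it
- grease: grease tub, 90 mm across, 85 mm tall, standing on the bench in front and to the right of the right-hand drum; origin at the centre of its underside. Leave it

How it is judged:
On the way:
1. one of the two nuts is backed off by about half a turn (value of joint any of nut_a, nut_b above 2.8 rad), for 0.1 s.
At the end, for the whole second after the job is handed in: Both wheel nuts stand backed off by about half a turn or more from hard down (2.8 rad or more each; half a turn is 3.14) and are at rest (value of joint each of nut_a, nut_b above 2.8 rad and velocity of joint each of nut_a, nut_b below 0.1 rad/s); the robot touches nothing.
It fails at once if a spare nut lying on a drum is shifted by more than 20 mm (distance of any of spare_a, spare_b from where it was at the start of the episode above 0.02 m).
It fails at once if the brush, grease tub, parts dish or hammer is shifted by more than 30 mm (distance of any of brush_tip, dish, hammer, grease from where it was at the start of the episode above 0.03 m).
It also fails if it takes over 64 s, if anything falls off the work surface, if the arm or the gripper's body presses on something with over 40 N, if the wrist force passes 120 N, or if a joint passes its speed limit or range.

### The arm

A 6-joint arm with a two-finger parallel gripper is mounted at the origin on the work surface. World frame = base frame: x ahead of the robot, y to its left, z up, the work surface at z = 0. Lengths are in m, angles in rad, forces in N, time in s.
With the tool pointing down it reaches from about 0.325 to 0.9 m from the base axis. Payload 6.1 kg.
Tool frame: the origin (TCP) lies between the finger pads; the fingertips stand 8 mm ahead of it and the grasp point (between the pads) lies 11 mm behind it; z points along the fingers, y is the direction in which the jaws open and shut (so a half turn about z gives the same grasp; the last joint's range is limited). The gripper opens to 87 mm and grips with 3 to 60 N. Pads are 19 mm wide; open, the fingers measure 117 mm over their backs; the gripper's body (75 mm by 190 mm) begins 51 mm behind the grasp point.
Start: joints at [-1.42, 0.22, 1.526, -0, 1.395, -0.126], TCP at [0.171, -0.601, 0.231] pointing down, gripper open.
Joint ranges: [-2.98, 2.98], [-0.91, 2.08], [0.09, 2.57], [-1.24, 4.39], [0.2, 2.65], [-2.68, 2.68]. Speed limits (rad/s): [2.57, 2.57, 3.01, 3.14, 3.14, 3.14].

### API

Orientations are given as a rotation vector (axis times angle).
In Python, from bench import * gives the robot as it stands.
- The arm moves only by the tool jog_arm, never from a script. Its argument "rows" is a list of rows, each a list of 7 numbers: the turn, a rotation vector about the tool's x, y, z in units of 180 degrees (1.0 is 180 degrees), then the shift along the tool's x, y, z in units of 10 cm (1.0 is 10 cm), then the finger opening in mm, from 0 to 87. A call has 1 to 12 rows; each row shifts and turns the commanded pose from where the row before left it, along the tool's axes as they then stand; what a row does not reach is not made up. A row lasts 1/10 s, in which the tool goes at most 50 mm and 8.59 degrees, less where a joint would pass 70% of its speed; a pose out of reach is approached as far as the arm can. A call with a number of a shift or a turn outside -1 to 1 is refused whole. A call with a gripper value outside its range is refused whole. The fingers move at their own pace and stop on an object; "newtons" is the grip in N (left out, the last holds). Time passes only in rows, so rows that do not move let the fingers close. It gives the time, the measured TCP pose, the force and the opening at its end, in the units of the state.
- observe(): the state, without advancing time (a new reading comes with each control period).
- get_image(name): name is "side" or "top"; returns a dict with "color" (400x640x3 uint8, red, green, blue), "fx", "fy", "cx", "cy" (pixels), "dist" ([k1, k2, p1, p2, k3] as OpenCV has them; the pictures are not rectified), "R" (3x3) and "t" (3): a world point X has camera coordinates R X + t. Camera axes: x right, y down, z forward; pixel columns grow to the right and rows downward; lengths in m; the calibration is good to about 2 mm. A picture is of the moment at which its call begins. There is no depth.
- sign_off(): hands the job in, once; it reports no verdict.
Trained networks look in the newest picture that a camera, given by its name, has taken for a name from the list of things; names that differ only in an ending like _2 or _b are one class to them, and where a whole thing is asked for, a point or a joint stands for the part that bears it (a point fixed in the world has none). Each returns a list of dicts, best first, with "score" (0 to 1); they miss things now and then, are a little off and sometimes report something else, mostly with a low value. They report only what shows in the picture. A call takes as long as a camera call.
- find_in(camera, label): "location" ([x, y, z] in m, in world coordinates, good to about 4 mm: the middle of the surface that is visible of it).
- regions_of(camera, label): "mask" (400x640 bool, what is visible of it).
- pinpoint(camera, label): "location" ([x, y, z] in m, in world coordinates, good to about 4 mm: a listed point, or the origin of a listed thing).
The state is a dict: "time_s": time; "qpos": joint angles; "joint_velocities": joint speeds; "joint_torque": joint torques, N m; "tcp_pos": TCP position; "eef_rot": TCP orientation; "wrist_force": force on the tool from outside, world axes, zero at the start; "torque": the same for the moment, N m; "grip_width": finger opening in m.
Only numpy, scipy, OpenCV 4.12 (cv2) and the standard library are available. Lean on these libraries where they do the work, as an engineer would, in place of code of your own. Each camera call takes 0.05 s, during which the arm holds its last target.

## Working session

There is one attempt and no reset: what is moved stays moved. The work goes in short steps, Python scripts to look and compute and a tool call to move; the robot and the scene stay as the last step left them, time stands still between calls to the robot, and variables do not carry over. Pictures are saved under pics/ and viewed, and the job is handed in when it is done.

Besides the shell and the picture viewer there is one more tool, called after "Call:" in YAML: its name, and indented under it one key for each argument. jog_arm: Moves the arm, as the interface text tells. Shifts and turns lie within -1 to 1; 1 stands for 10 cm of shift or 180 degrees of turn. Its arguments: {"type":"object","properties":{"rows":{"type":"array"},"newtons":{"type":"number"}},"required":["rows"]}

```bash
mkdir -p pics
python3 - <<'E'
from bench import *
import cv2
s=observe()
for k in s: print(k,s[k])
for c in ("top","side"):
    im=get_image(c); cv2.imwrite(f"pics/{c}0.png",im["color"][:,:,::-1])
    for l in ("nut_a_center","hub_a","spare_a","grease"):
        for d in pinpoint(c,l): print(c,l,d)
E
ls
```

```text
time_s 0.0
qpos [-1.42008245e+00  2.21257530e-01  1.52757288e+00 -1.22643748e-05
  1.39471645e+00 -1.26094687e-01]
joint_velocities [ 0.00055436 -0.00054411  0.00165876  0.00268843 -0.00036925 -0.00177832]
joint_torque [-5.09117569e-06 -4.94613791e+01 -3.87375855e+01  6.98955101e-02
  5.74021193e-02 -1.84607979e-04]
tcp_pos [ 0.1707098  -0.60061494  0.22943803]
eef_rot [-3.10961519e+00 -4.33156810e-01  5.67121929e-05]
wrist_force [-0.098261    1.06553817  0.23590581]
torque [ 0.00911837 -0.02276898  0.0230667 ]
grip_width 0.08695078201193197
top nut_a_center {'location': [0.4897, -0.1268, 0.1174], 'score': 0.59}
top hub_a {'location': [0.5624, -0.162, 0.0004], 'score': 0.73}
top hub_a {'location': [0.5887, 0.1561, 0.0007], 'score': 0.71}
top spare_a {'location': [0.6826, 0.1806, 0.0932], 'score': 0.8}
top spare_a {'location': [0.6672, -0.1704, 0.0942], 'score': 0.71}
top spare_a {'location': [0.5268, -0.4697, -0.0023], 'score': 0.57}
top grease {'location': [0.3948, -0.3199, -0.0022], 'score': 0.84}
side nut_a_center {'location': [0.4853, -0.1246, 0.1178], 'score': 0.77}
side hub_a {'location': [0.5646, -0.1623, -0.0029], 'score': 0.83}
side hub_a {'location': [0.5887, 0.1618, -0.0025], 'score': 0.59}
side spare_a {'location': [0.6904, 0.1824, 0.0926], 'score': 0.64}
side spare_a {'location': [0.6607, -0.1716, 0.0924], 'score': 0.63}
side grease {'location': [0.3918, -0.3205, -0.0009], 'score': 0.56}
side grease {'location': [0.5871, 0.1592, -0.0012], 'score': 0.51}
pics
```

View pics/top0.png

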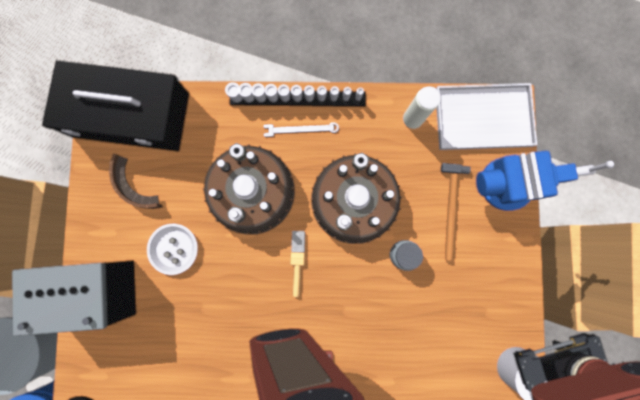

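View pics/side0.png

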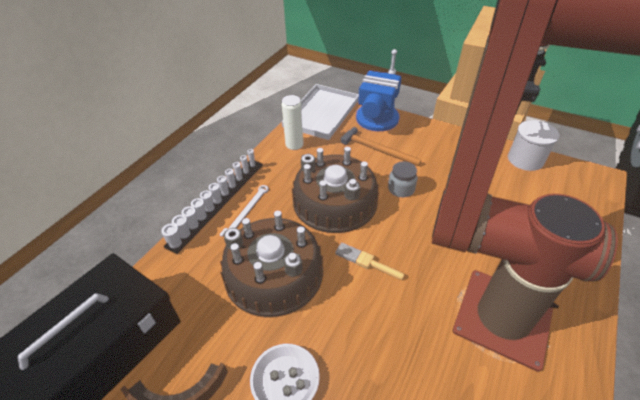

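```bash
cat > h.py <<'E'
from bench import *
import cv2, numpy as np
def proj(im,P):
    P=np.atleast_2d(np.asarray(P,float))
    K=np.array([[im["fx"],0,im["cx"]],[0,im["fy"],im["cy"]],[0,0,1.]])
    return cv2.projectPoints(P,cv2.Rodrigues(np.array(im["R"],float))[0],np.array(im["t"],float),K,np.array(im["dist"],float))[0][:,0]
def crop(im,c,r,f,name,pts=[],nuts=[]):
    x0,y0=int(c[0]-r),int(c[1]-r)
    I=cv2.resize(np.ascontiguousarray(im["color"][y0:y0+2*r,x0:x0+2*r,::-1]),None,fx=f,fy=f,interpolation=cv2.INTER_CUBIC)
    for p in pts: cv2.drawMarker(I,tuple(int(v) for v in ((p[0]-x0+.5)*f,(p[1]-y0+.5)*f)),(0,255,0),0,8,1)
    for q in nuts: cv2.polylines(I,[(((q-[x0,y0])+.5)*f).astype(int)],True,(0,0,255),1)
    cv2.imwrite("pics/"+name,I); return I
E
python3 - <<'E'
from h import *
for c in("top","side"):
    im=get_image(c); print(c,im["fx"],im["t"],np.round(im["R"],3).tolist())
    for n,h,nn in (("R",(.563,-.162),(.488,-.126)),("L",(.588,.158),None)):
        b=np.arctan2(nn[1]-h[1],nn[0]-h[0]) if nn else np.pi
        st=[(h[0]+.085*np.cos(b+k*np.pi/3),h[1]+.085*np.sin(b+k*np.pi/3),.153) for k in range(6)]
        p=proj(im,st+[(h[0],h[1],.131)])
        crop(im,p[-1],50,5,f"{c}_{n}.png",p)
    for k in range(2):
        for l in ("nut_a_center","nut_b_center"):
            for d in find_in(c,l)+pinpoint(c,l): print(c,l,d)
E
cd pics; python3 -c "
import cv2,numpy as np
for c in('top','side'): cv2.imwrite(c+'_LR.png',cv2.resize(np.hstack([cv2.imread(c+'_L.png'),cv2.imread(c+'_R.png')]),(800,400)))"
```

```text
top 387.07096022539235 [-0.05353844  0.54884767  1.16506225] [[0.015, -1.0, -0.008], [-0.995, -0.014, -0.098], [0.098, 0.009, -0.995]]
top nut_a_center {'location': [0.4869, -0.125, 0.1341], 'score': 0.73}
top nut_a_center {'location': [0.4986, 0.1791, 0.1174], 'score': 0.66}
top nut_a_center {'location': [0.4889, -0.127, 0.1199], 'score': 0.48}
top nut_b_center {'location': [0.4994, 0.1753, 0.1369], 'score': 0.54}
top nut_b_center {'location': [0.5003, 0.1807, 0.1222], 'score': 0.44}
top nut_a_center {'location': [0.4869, -0.125, 0.1341], 'score': 0.73}
top nut_a_center {'location': [0.4986, 0.1791, 0.1174], 'score': 0.66}
top nut_a_center {'location': [0.4889, -0.127, 0.1199], 'score': 0.48}
top nut_b_center {'location': [0.4994, 0.1753, 0.1369], 'score': 0.54}
top nut_b_center {'location': [0.5003, 0.1807, 0.1222], 'score': 0.44}
side 411.98036701700175 [0.45359962 0.28423017 1.05012409] [[-0.881, -0.474, -0.007], [-0.341, 0.644, -0.685], [0.329, -0.601, -0.728]]
side nut_a_center {'location': [0.4788, -0.1093, 0.1287], 'score': 0.57}
side nut_a_center {'location': [0.5479, -0.456
[... 192 characters left out ...]
location': [0.4962, 0.1959, 0.1315], 'score': 0.86}
side nut_b_center {'location': [0.5037, 0.1819, 0.1196], 'score': 0.81}
side nut_b_center {'location': [0.4852, -0.1243, 0.121], 'score': 0.3}
side nut_a_center {'location': [0.4788, -0.1093, 0.1287], 'score': 0.57}
side nut_a_center {'location': [0.5479, -0.4568, 0.0259], 'score': 0.4}
side nut_a_center {'location': [0.4871, -0.1268, 0.117], 'score': 0.53}
side nut_a_center {'location': [0.3915, -0.3205, -0.0014], 'score': 0.46}
side nut_b_center {'location': [0.4962, 0.1959, 0.1315], 'score': 0.86}
side nut_b_center {'location': [0.5037, 0.1819, 0.1196], 'score': 0.81}
side nut_b_center {'location': [0.4852, -0.1243, 0.121], 'score': 0.3}
```

View pics/top_LR.png

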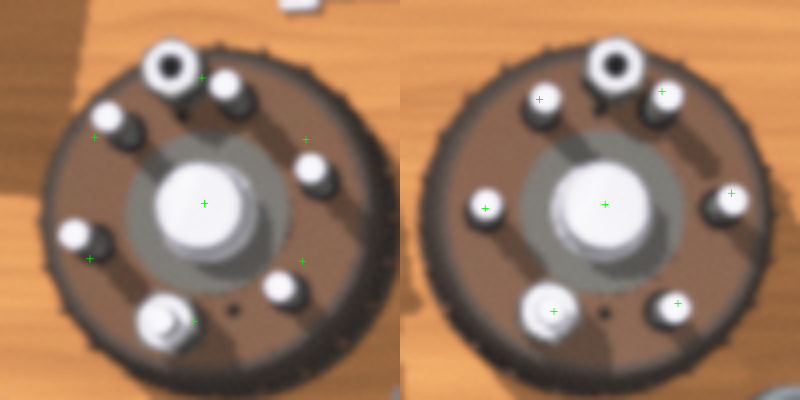

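View pics/side_LR.png

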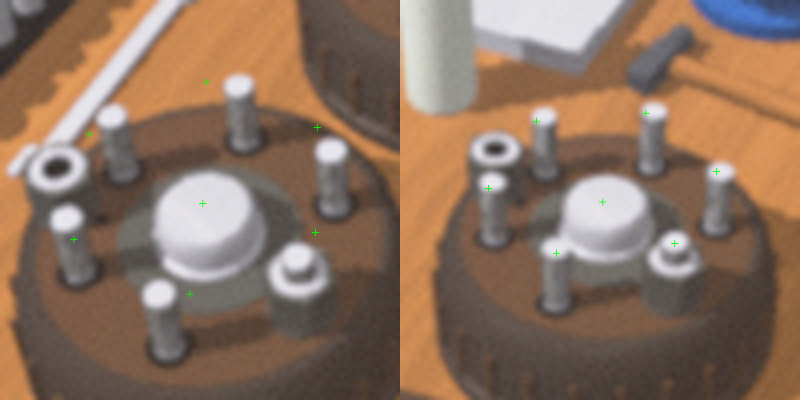

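Run:
```python
from h import *
from scipy.optimize import least_squares
M={("top","L"):[(225,84),(309,168),(279,287),(107,117),(75,234),(167,318)],("top","R"):[(144,97),(268,97),(86,204),(333,200),(273,308),(148,310)],
("side","L"):[(114,117),(239,85),(331,150),(67,218),(159,293),(298,256)],("side","R"):[(144,116),(254,110),(320,171),(91,181),(155,245),(278,238)]}
h0={"R":(.563,-.162),"L":(.588,.158)}; n0={"R":(.4875,-.126),"L":(.501,.181)}
ims={c:get_image(c) for c in("top","side")}
for n in "LR":
  def st(v): return [(v[0]+.085*np.cos(v[2]+k*np.pi/3),v[1]+.085*np.sin(v[2]+k*np.pi/3),.153) for k in range(6)]
  obs={}
  for c in ims:
    p=proj(ims[c],[(*h0[n],.131)])[0]; o=np.floor(p-50)
    obs[c]=np.array(M[c,n])/4-.5+o
  h,nn=h0[n],n0[n]
  def res(v,cams):
    r=[]
    for c in cams:
      P=proj(ims[c],st(v)); D=np.linalg.norm(P[:,None]-obs[c][None],axis=2)
      j=D.argmin(1); r.append((P-obs[c][j]).ravel())
    return np.concatenate(r)
  for cams in (["top"],["side"],["top","side"]):
    s=least_squares(res,[*h,np.arctan2(nn[1]-h[1],nn[0]-h[0])],args=(cams,))
    v=s.x; print(n,cams,v.round(4),"rms",np.sqrt(np.mean(s.fun**2)).round(2),"nut",np.round(st(v)[0],4))
  v=s.x; nut=np.array(st(v)[0])
  for c in ims:
    p=proj(ims[c],[(nut[0],nut[1],.136)])[0]
    crop(ims[c],p,16,24,f"n_{c}_{n}.png")
import os
a=[cv2.resize(cv2.imread(f"pics/n_{c}_{n}.png"),(400,300) if 0 else (300,300),interpolation=cv2.INTER_AREA) for c in("top","side") for n in "LR"]
cv2.imwrite("pics/n4.png",np.vstack([np.hstack(a[:2]),np.hstack(a[2:])]))
```

```text
L ['top'] [0.5866 0.161  2.9159] rms 0.49 nut [0.5037 0.1801 0.153 ]
L ['side'] [0.5858 0.1583 2.906 ] rms 0.16 nut [0.5031 0.1781 0.153 ]
L ['top', 'side'] [0.586  0.1596 2.9111] rms 0.53 nut [0.5033 0.1791 0.153 ]
R ['top'] [ 0.5621 -0.1622  2.644 ] rms 0.17 nut [ 0.4874 -0.1217  0.153 ]
R ['side'] [ 0.563  -0.1683  2.655 ] rms 0.34 nut [ 0.4878 -0.1285  0.153 ]
R ['top', 'side'] [ 0.562  -0.1641  2.6484] rms 0.67 nut [ 0.4872 -0.1238  0.153 ]
```

View pics/n4.png

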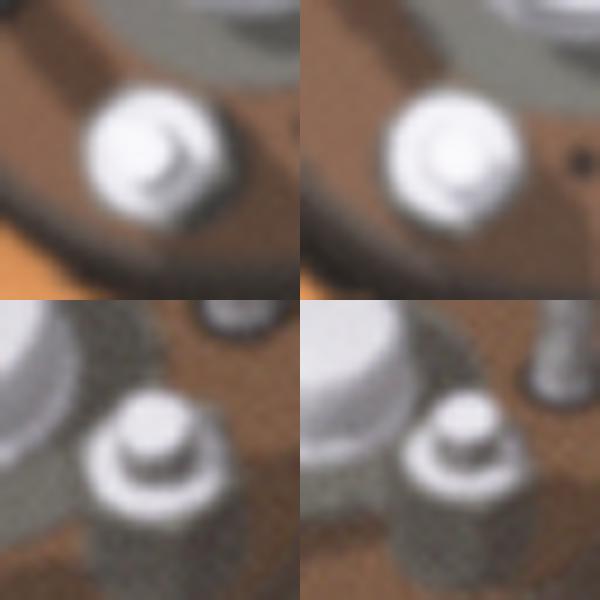

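```bash
cat > fit.py <<'E'
from h import *
import sys
def render(im,x,y,yaw,o,n,S=6,dz=0):
    """coverage maps [classes,n,n]; painter's"""
    lab=np.zeros((n*S,n*S),np.uint8)
    C=-np.array(im["R"]).T@np.array(im["t"])
    def pix(P): return ((proj(im,P)-o+.5)*S*16).astype(np.int32)
    zb,zt=.102+dz,.136+dz
    th=np.linspace(0,2*np.pi,32)[:-1]
    def cyl(r,z0,z1,cs,ct):
        c=[(x+r*np.cos(t),y+r*np.sin(t)) for t in th]
        A=pix([(*p,z0) for p in c]);B=pix([(*p,z1) for p in c])
        cv2.fillConvexPoly(lab,cv2.convexHull(np.vstack([A,B])),cs,shift=4); cv2.fillConvexPoly(lab,B,ct,shift=4)
    cyl(.0235,.096,zb,1,1)
    R=.041/np.sqrt(3)
    for k in range(6):
        a=yaw+k*np.pi/3
        if np.cos(a)*(C[0]-x)+np.sin(a)*(C[1]-y)<.0205: continue
        q=[(x+R*np.cos(a+s*np.pi/6),y+R*np.sin(a+s*np.pi/6)) for s in(-1,1)]
        cv2.fillConvexPoly(lab,cv2.convexHull(pix([(*q[0],zb),(*q[1],zb),(*q[1],zt),(*q[0],zt)])),2+k,shift=4)
    q=[(x+R*np.cos(yaw+(k+.5)*np.pi/3),y+R*np.sin(yaw+(k+.5)*np.pi/3),zt) for k in range(6)]
    cv2.fillConvexPoly(lab,pix(q),8,shift=4)
    cyl(.0095,zt,.153,9,10)
    cov=[]
    for k in range(11):
        m=(lab==k).astype(np.float32)
        if m.any(): cov.append(cv2.GaussianBlur(cv2.resize(m,(n,n),interpolation=cv2.INTER_AREA),(0,0),.6))
    return np.array(cov),lab
def score(ims,nut,cams=("top","side"),dz=0,n=18):
    out={}
    for c in cams:
        im=ims[c]; p=proj(im,[(*nut,.12)])[0]; o=np.floor(p-n/2)
        I=im["color"][int(o[1]):int(o[1])+n,int(o[0]):int(o[0])+n].astype(float)
        best={}
        for yaw in range(0,60,5):
            for dx in np.arange(-.004,.0041,.002):
                for dy in np.arange(-.006,.0061,.002):
                    cov,lab=render(im,nut[0]+dx,nut[1]+dy,np.radians(yaw),o,n,dz=dz)
                    w=(cov[1:].sum(0)>.05).ravel()
                    w=cv2.dilate(w.reshape(n,n).astype(np.uint8),np.ones((3,3))).ravel()>0
                    A=cov.reshape(len(cov),-1).T[w]; B=I.reshape(-1,3)[w]
                    X=np.linalg.lstsq(A,B,rcond=None)[0]
                    r=np.sqrt(np.mean((A@X-B)**2))
                    if yaw not in best or r<best[yaw][0]: best[yaw]=(round(float(r),2),round(float(dx),3),round(float(dy),3))
        out[c]=best
    return out
E
python3 - <<'E'
from fit import *
ims={c:get_image(c) for c in("top","side")}
for n,p in (("L",(.5033,.179)),("R",(.4873,-.125))):
    for c,b in score(ims,p).items():
        print(n,c); print("  ".join(f"{y}:{v}" for y,v in b.items()))
E
```

```text
L top
0:(22.96, 0.002, 0.004)  5:(23.62, 0.002, 0.004)  10:(24.12, 0.002, 0.004)  15:(24.44, 0.002, 0.004)  20:(24.59, 0.002, 0.004)  25:(24.57, 0.002, 0.004)  30:(23.72, 0.002, 0.004)  35:(23.17, 0.002, 0.004)  40:(22.82, 0.002, 0.004)  45:(22.39, 0.002, 0.004)  50:(22.45, 0.002, 0.004)  55:(22.54, 0.002, 0.004)
L side
0:(24.87, 0.0, -0.002)  5:(24.99, 0.0, -0.002)  10:(25.4, 0.0, -0.002)  15:(25.59, 0.0, -0.002)  20:(25.67, 0.0, -0.002)  25:(25.51, 0.0, -0.002)  30:(25.16, 0.0, -0.002)  35:(25.0, 0.0, -0.002)  40:(25.02, 0.0, -0.002)  45:(24.81, 0.0, -0.002)  50:(24.74, 0.0, -0.002)  55:(24.78, 0.0, -0.002)
R top
0:(23.36, 0.002, 0.004)  5:(23.72, 0.002, 0.004)  10:(23.87, 0.002, 0.004)  15:(23.37, 0.002, 0.004)  20:(23.53, 0.002, 0.002)  25:(23.09, 0.002, 0.002)  30:(23.55, 0.002, 0.004)  35:(23.66, 0.002, 0.004)  40:(24.01, 0.002, 0.002)  45:(24.28, 0.002, 0.002)  50:(24.76, 0.002, 0.002)  55:(24.97, 0.002, 0.004)
R side
0:(20.61, 0.0, -0.002)  5:(20.43, 0.0, -0.002)  10:(20.42, 0.0, -0.002)  15:(20.46, 0.0, -0.002)  20:(20.49, 0.0, -0.002)  25:(20.89, 0.0, -0.002)  30:(20.49, 0.0, -0.002)  35:(20.29, 0.0, -0.002)  40:(20.48, 0.0, -0.002)  45:(20.41, 0.0, -0.002)  50:(20.59, 0.0, -0.002)  55:(20.35, 0.0, -0.002)
```

Run:
```python
from h import *
ims={}
for c in("top","side"):
    L=[get_image(c) for _ in range(5)]
    print(c,np.std([l["color"] for l in L],axis=0).mean())
    im=dict(L[0]); im["color"]=np.mean([l["color"] for l in L],axis=0).astype(np.float32); ims[c]=im
import pickle; pickle.dump(ims,open("ims.pkl","wb"))
T=[]
for c in ims:
    for n,p in (("L",(.5033,.179)),("R",(.4873,-.125))):
        q=proj(ims[c],[(*p,.12)])[0]
        x0,y0=int(q[0]-10),int(q[1]-10)
        I=ims[c]["color"][y0:y0+20,x0:x0+20,::-1]
        I=cv2.resize(I,(380,290) if 0 else (290,290),interpolation=cv2.INTER_LANCZOS4)
        I=np.clip(255*(np.clip(I,0,255)/255)**.6,0,255) if c=="side" else np.clip((I-60)*1.3,0,255)
        T.append(I)
cv2.imwrite("pics/n5.png",np.vstack([np.hstack(T[:2]),np.hstack(T[2:])]))
```

```text
top 0.7796568394100999
side 1.7775040322231341[ WARN:0@16.409] global loadsave.cpp:1063 imwrite_ Unsupported depth image for selected encoder is fallbacked to CV_8U.
```

View pics/n5.png

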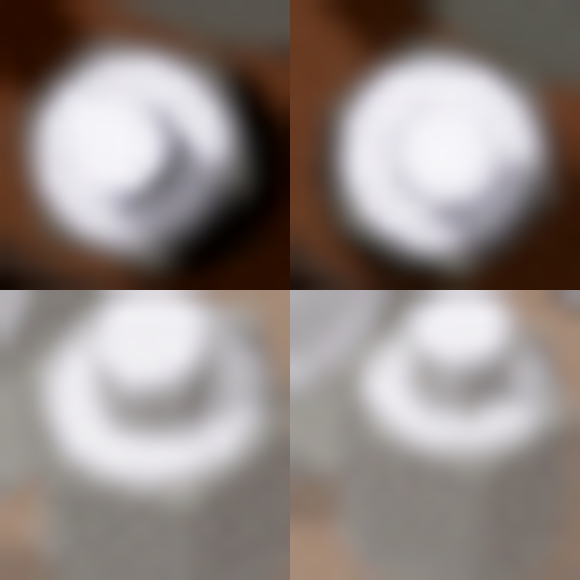

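Run:
```python
from h import *
import pickle
ims=pickle.load(open("ims.pkl","rb")); im=ims["side"]
C=-np.array(im["R"]).T@np.array(im["t"]); print(C)
for n,p in (("L",(.5033,.1785)),("R",(.4875,-.127))):
    v=np.arctan2(C[1]-p[1],C[0]-p[0]); r=np.array([-np.sin(v),np.cos(v)]) # tangential
    print(n,"view az",np.degrees(v))
    t=np.arange(-.032,.0321,.002)
    for zz in ((.122,.112),(.12,.106)):
      prof=0
      for z in np.linspace(*zz,5):
        # front surface line approx at 0.022 toward the camera
        P=[(p[0]+.022*np.cos(v)+k*r[0],p[1]+.022*np.sin(v)+k*r[1],z) for k in t]
        q=proj(im,P).astype(np.float32)
        prof=prof+cv2.remap(im["color"],q[:,0].reshape(1,-1).copy(),q[:,1].reshape(1,-1).copy(),cv2.INTER_LINEAR)[0]
      prof/=5
      print(" ".join(f"{k*1000:.0f}:{a.mean():.0f}/{a[0]-a[2]:.0f}" for k,a in zip(t,prof)))
    print("px/mm",(np.linalg.norm(q[-1]-q[0])/64), "axis dir",q[0],q[-1])
```

```text
[0.15064487 0.66310019 0.96275867]
L view az 126.0442766839745
-32:70/33 -30:71/33 -28:72/33 -26:71/34 -24:71/32 -22:73/29 -20:76/24 -18:79/17 -16:82/13 -14:81/11 -12:80/11 -10:80/10 -8:80/10 -6:80/10 -4:79/10 -2:80/10 0:79/10 2:77/11 4:72/11 6:69/10 8:67/11 10:67/11 12:68/11 14:68/12 16:68/13 18:69/17 20:69/25 22:69/31 24:70/32 26:71/31 28:69/29 30:67/25 32:66/22
-32:71/34 -30:71/34 -28:72/33 -26:71/34 -24:71/34 -22:75/33 -20:79/30 -18:82/25 -16:85/20 -14:84/15 -12:84/13 -10:83/11 -8:83/11 -6:83/10 -4:81/10 -2:80/10 0:79/10 2:76/11 4:72/11 6:69/11 8:68/11 10:68/12 12:69/12 14:69/14 16:69/16 18:69/21 20:69/27 22:69/30 24:69/30 26:69/28 28:68/25 30:66/22 32:65/20
px/mm 0.40755662 axis dir [280.77673 275.74506] [306.67734 272.66055]
R view az 113.09072515337577
-32:80/40 -30:82/42 -28:83/43 -26:84/42 -24:86/40 -22:89/31 -20:91/23 -18:92/15 -16:89/12 -14:86/10 -12:84/10 -10:84/11 -8:84/11 -6:84/11 -4:84/11 -2:83/11 0:83/11 2:83/11 4:81/11 6:77/11 8:73/12 10:69/13 12:68/13 14:68/12 16:69/13 18:69/15 20:70/19 22:70/25 24:71/31 26:72/34 28:72/35 30:71/35 32:70/33
-32:86/45 -30:89/46 -28:89/47 -26:89/47 -24:91/45 -22:93/38 -20:94/30 -18:93/21 -16:90/15 -14:88/13 -12:86/11 -10:85/11 -8:85/11 -6:85/11 -4:85/11 -2:84/11 0:84/11 2:83/11 4:81/11 6:77/11 8:73/12 10:70/12 12:69/13 14:68/13 16:69/15 18:70/17 20:70/21 22:70/27 24:71/31 26:72/32 28:71/32 30:71/31 32:70/29
px/mm 0.34576395 axis dir [340.1267  197.21503] [362.21613 198.53622]
```

Call:
jog_arm:
  rows:
    - [0,0,0,0.362,-0.309,0,62]
    - [0,0,0,0.362,-0.309,0,62]
    - [0,0,0,0.362,-0.309,0,62]
    - [0,0,0,0.362,-0.309,0,62]
    - [0,0,0,0.362,-0.309,0,62]
    - [0,0,0,0.362,-0.309,0,62]
    - [0,0,0,0.362,-0.309,0,62]
    - [0,0,0,0.362,-0.309,0,62]
    - [0,0,0,0.362,-0.309,0,62]
    - [0,0,0,0.362,-0.309,0,62]
    - [0,0,0,0.362,-0.309,0,62]
    - [0,0,0,0.362,-0.309,0,62]
  newtons: 30

```text
time_s: 3.3
tcp_pos: [0.4882, -0.124, 0.231]
eef_rot: [3.111, 0.433, 0.001]
wrist_force: [1.5, -1.6, -0.1]
grip_width: 0.0622
```

Call:
jog_arm:
  rows:
    - [0,0,-0.047,0,0,0,62]
    - [0,0,-0.047,0,0,0,62]
    - [0,0,-0.047,0,0,0,62]
    - [0,0,-0.047,0,0,0,62]
    - [0,0,-0.047,0,0,0,62]
    - [0,0,-0.047,0,0,0,62]
    - [0,0,-0.047,0,0,0,62]
    - [0,0,-0.047,0,0,0,62]
    - [0,0,-0.047,0,0,0,62]
    - [0,0,-0.047,0,0,0,62]
    - [0,0,-0.047,0,0,0,62]
    - [0,0,-0.047,0,0,0,62]

```text
time_s: 4.5
tcp_pos: [0.4873, -0.1258, 0.2307]
eef_rot: [1.624, 2.689, 0.0]
wrist_force: [0.7, 0.3, -0.6]
grip_width: 0.0619
```

```bash
cat > w.py <<'E'
from h import *
from scipy.spatial.transform import Rotation as Ro
def where(tgt=None,jaw=None):
    s=observe(); R=Ro.from_rotvec(s["eef_rot"]).as_matrix()
    y=np.degrees(np.arctan2(R[1,1],R[0,1])); 
    print("t",s["time_s"],"tcp",np.round(s["tcp_pos"],4),"jawdir",round(y%180,1),"tilt",np.round(R[:,2],3),"q",np.degrees(s["qpos"]).round(1),"w",round(s["grip_width"]*1000,1))
    print("F",np.round(s["wrist_force"],2),"M",np.round(s["torque"],3))
    if tgt is not None:
        print("shift(tool,units)",np.round(R.T@(np.array(tgt)-s["tcp_pos"])*10,3))
    if jaw is not None:
        d=(jaw-y+90)%180-90; print("turn about tool z",round(-d/180,4))
    return s,R
E
python3 -c "
from w import *
where((.4875,-.1255,.112),39)"
```

```text
t 4.5 tcp [ 0.4873 -0.1258  0.2307] jawdir 27.7 tilt [ 0. -0. -1.] q [-23.5  -4.2 105.3   0.   79.  -51.2] w 61.9
F [ 0.74  0.26 -0.6 ] M [ 0.015 -0.15  -0.034]
shift(tool,units) [0.002 0.003 1.187]
turn about tool z -0.0626
```

Call:
jog_arm:
  rows:
    - [0,0,-0.0313,0,0,0,62]
    - [0,0,-0.0313,0,0,0,62]
    - [0,0,0,0,0,0.3,62]
    - [0,0,0,0,0,0.3,62]
    - [0,0,0,0,0,0.3,62]
    - [0,0,0,0,0,0.15,62]
    - [0,0,0,0,0,0.14,62]
    - [0,0,0,0,0,0,62]

```text
time_s: 5.3
tcp_pos: [0.4861, -0.1253, 0.1097]
eef_rot: [-1.36, -2.828, 0.0]
wrist_force: [-0.6, -0.4, 0.2]
grip_width: 0.062
```

```bash
python3 -c "
from w import *
where((.4875,-.1255,.112),39)
im=get_image('top');im2=get_image('side')
q=(.4873,-.1255,.12)
crop(im,proj(im,[q])[0],25,16,'g1.png');crop(im2,proj(im2,[q])[0],25,16,'g2.png')
cv2.imwrite('pics/g3.png',np.hstack([cv2.imread('pics/g1.png'),cv2.imread('pics/g2.png')]))
"
```

```text
t 5.3 tcp [ 0.4861 -0.1253  0.1097] jawdir 38.6 tilt [-0.003  0.001 -1.   ] q [-23.5   3.1 111.8  -0.   65.3 -62.1] w 62.0
F [-0.59 -0.4   0.16] M [ 0.072 -0.16  -0.032]
shift(tool,units) [-0.01   0.01  -0.023]
turn about tool z -0.002
```

View pics/g3.png

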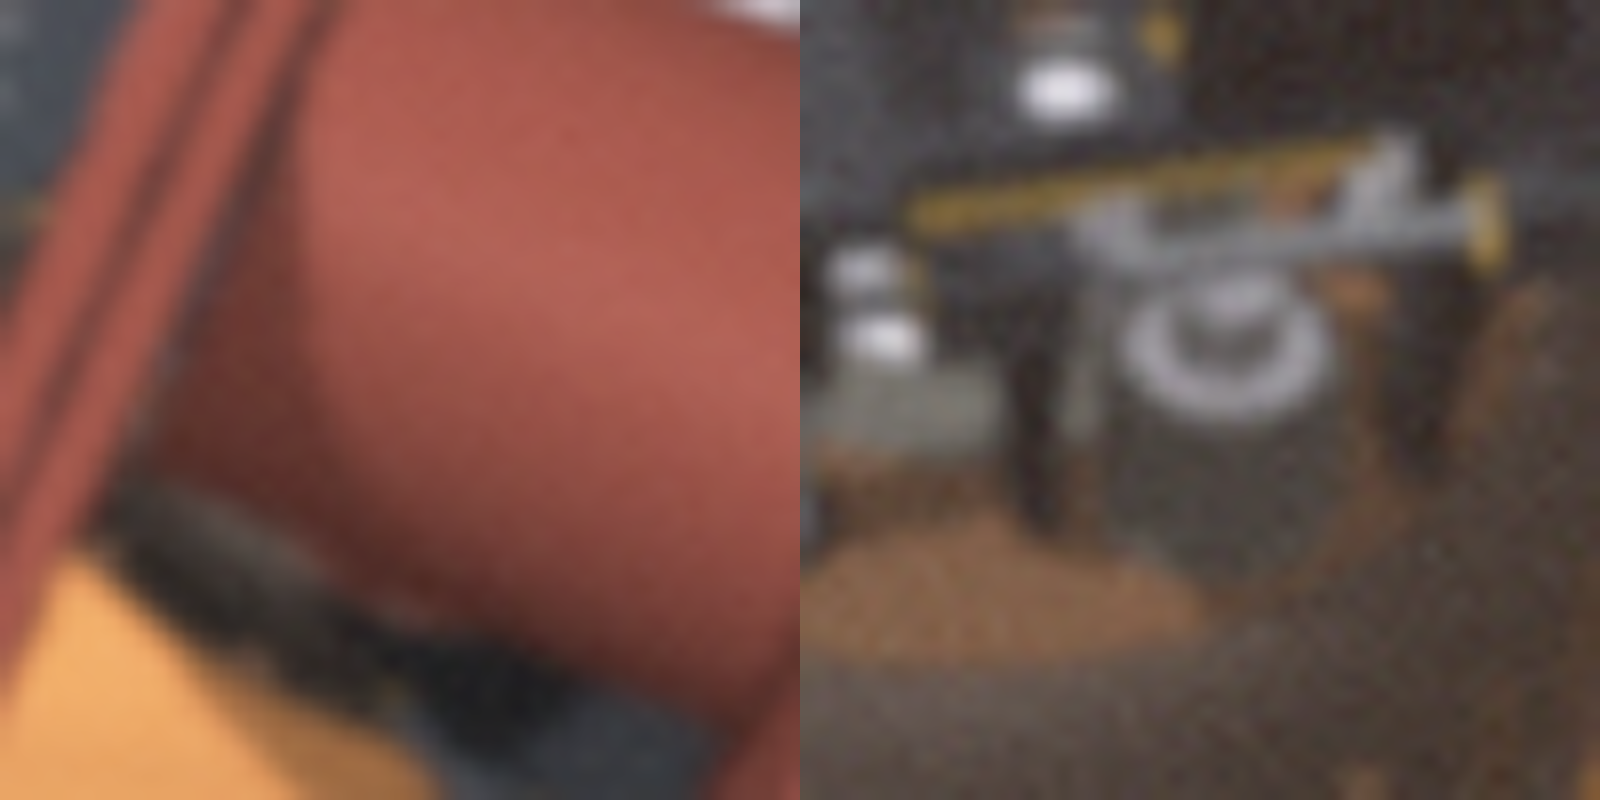

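The side view shows the fingers astride the right nut, at about 1040 and 1415, with the nut's middle at 1230, so it is well centred. I'll close gently.

Call:
jog_arm:
  rows:
    - [0,0,0,0,0,-0.02,38]
    - [0,0,0,0,0,0,38]
    - [0,0,0,0,0,0,38]
    - [0,0,0,0,0,0,38]
    - [0,0,0,0,0,0,38]
  newtons: 12

```text
time_s: 5.9
tcp_pos: [0.4878, -0.1259, 0.1141]
eef_rot: [1.361, 2.83, 0.001]
wrist_force: [1.4, 1.8, 2.2]
grip_width: 0.0407
```

```bash
python3 -c "
from w import *
where((.4875,-.1255,.112),39)"
```

```text
t 5.9 tcp [ 0.4878 -0.1259  0.1141] jawdir 38.6 tilt [ 0.001 -0.    -1.   ] q [-23.5   2.8 111.6   0.   65.6 -62.1] w 40.7
F [1.41 1.82 2.23] M [ 0.147 -0.231 -0.053]
shift(tool,units) [ 0.005 -0.     0.021]
turn about tool z -0.002
```

Width is 41 mm, so the jaws are on the flats. Next I'll grip firmly and try a small clockwise turn (+z of the tool).

Call:
jog_arm:
  rows:
    - [0,0,0,0,0,0,36]
    - [0,0,0,0,0,0,36]
    - [0,0,0.02,0,0,0,36]
    - [0,0,0.02,0,0,0,36]
    - [0,0,0,0,0,0,36]
  newtons: 35

```text
time_s: 6.4
tcp_pos: [0.4878, -0.1259, 0.1141]
eef_rot: [1.534, 2.74, -0.0]
wrist_force: [0.6, 1.6, 4.4]
grip_width: 0.0402
```

```bash
python3 -c "
from w import *
where()"
```

```text
t 6.4 tcp [ 0.4878 -0.1259  0.1141] jawdir 31.5 tilt [ 0.001 -0.001 -1.   ] q [-23.4   2.8 111.6  -0.   65.6 -54.9] w 40.2
F [0.57 1.58 4.41] M [ 0.251 -0.178  0.657]
```

Call:
jog_arm:
  rows:
    - [0,0,-0.04,0,0,0,36]
    - [0,0,-0.04,0,0,0,36]
    - [0,0,-0.04,0,0,0,36]
    - [0,0,-0.04,0,0,0,36]
    - [0,0,0,0,0,0,36]

```text
time_s: 6.9
tcp_pos: [0.4879, -0.1257, 0.1142]
eef_rot: [0.798, 3.037, 0.001]
wrist_force: [0.1, 2.4, 5.5]
grip_width: 0.0406
```

```bash
python3 -c "
from w import *
where()"
```

```text
t 6.9 tcp [ 0.4879 -0.1257  0.1142] jawdir 60.5 tilt [ 0.001  0.    -1.   ] q [-23.4   2.8 111.6   0.   65.6 -84. ] w 40.6
F [0.09 2.38 5.45] M [ 0.433 -0.275  0.098]
```

Call:
jog_arm:
  rows:
    - [0,0,-0.04,0,0,0,36]
    - [0,0,-0.04,0,0,0,36]

```text
time_s: 7.1
tcp_pos: [0.488, -0.1256, 0.1143]
eef_rot: [0.41, 3.113, 0.001]
wrist_force: [1.6, 2.5, 7.2]
grip_width: 0.0408
```

```bash
python3 -c "
from w import *
where()"
```

```text
t 7.1 tcp [ 0.488  -0.1256  0.1143] jawdir 75.0 tilt [ 0.001  0.    -1.   ] q [-2.340e+01  2.800e+00  1.116e+02  1.000e-01  6.560e+01 -9.850e+01] w 40.8
F [1.63 2.49 7.21] M [ 0.648 -0.192 -0.122]
```

Call:
jog_arm:
  rows:
    - [0,0,-0.045,0,0,-0.003,36]
    - [0,0,-0.045,0,0,-0.003,36]
    - [0,0,-0.045,0,0,-0.003,36]
    - [0,0,-0.045,0,0,-0.003,36]
    - [0,0,-0.045,0,0,-0.002,36]
    - [0,0,-0.045,0,0,-0.002,36]

```text
time_s: 7.7
tcp_pos: [0.4878, -0.1252, 0.1145]
eef_rot: [-0.908, 3.006, 0.001]
wrist_force: [5.1, 2.1, -4.5]
grip_width: 0.0409
```

```bash
python3 -c "
from w import *
where()"
```

```text
t 7.7 tcp [ 0.4878 -0.1252  0.1145] jawdir 123.6 tilt [ 0.001  0.001 -1.   ] q [-2.340e+01  2.700e+00  1.116e+02  1.000e-01  6.570e+01 -1.471e+02] w 40.9
F [ 5.14  2.11 -4.54] M [ 0.627 -1.029 -0.172]
```

Call:
jog_arm:
  rows:
    - [0,0,0,0,0,0,58]
    - [0,0,0,0,0,0,58]
    - [0,0,0,0,0,0,58]
    - [0,0,0,0,0,0,58]
    - [0,0,0.04,0,0,0,58]
    - [0,0,0.045,0,0,0,58]
    - [0,0,0.045,0,0,0,58]
    - [0,0,0.045,0,0,0,58]
    - [0,0,0.045,0,0,0,58]
    - [0,0,0.045,0,0,0,58]
    - [0,0,0.045,0,0,0,58]
    - [0,0,0.045,0,0,0,58]

```text
time_s: 8.9
tcp_pos: [0.4872, -0.1259, 0.1151]
eef_rot: [-0.84, -3.027, 0.0]
wrist_force: [-0.3, 0.2, -1.1]
grip_width: 0.0581
```

Call:
jog_arm:
  rows:
    - [0,0,0.045,0,0,0,58]
    - [0,0,0.045,0,0,0,58]
    - [0,0,0.045,0,0,0,58]
    - [0,0,0.045,0,0,0,58]
    - [0,0,0.045,0,0,0,58]
    - [0,0,0.045,0,0,0,58]
    - [0,0,0.042,0,0,0,58]
    - [0,0,0,0,0,0,58]

```text
time_s: 9.7
tcp_pos: [0.4872, -0.1259, 0.1151]
eef_rot: [-2.161, -2.28, 0.0]
wrist_force: [0.0, 0.1, 0.9]
grip_width: 0.0583
```

```bash
python3 -c "
from w import *
where((.4878,-.1256,.1145),123.6-120)"
```

```text
t 9.7 tcp [ 0.4872 -0.1259  0.1151] jawdir 3.1 tilt [-0. -0. -1.] q [-23.5   2.7 111.6  -0.   65.8 -26.6] w 58.3
F [0.04 0.08 0.94] M [-0.039 -0.083  0.055]
shift(tool,units) [0.002 0.006 0.006]
turn about tool z -0.0028
```

Call:
jog_arm:
  rows:
    - [0,0,0,0,0.005,0,36]
    - [0,0,0,0,0,0,36]
    - [0,0,0,0,0,0,36]
    - [0,0,0,0,0,0,36]
    - [0,0,0,0,0,0,36]
    - [0,0,-0.045,0,0,-0.0003,36]
    - [0,0,-0.045,0,0,-0.0003,36]
    - [0,0,-0.045,0,0,-0.0003,36]
    - [0,0,-0.045,0,0,-0.0003,36]

```text
time_s: 10.6
tcp_pos: [0.4877, -0.1257, 0.1153]
eef_rot: [-1.428, -2.798, -0.0]
wrist_force: [-2.0, 0.3, 1.4]
grip_width: 0.0409
```

```bash
python3 -c "
from w import *
where()"
```

```text
t 10.6 tcp [ 0.4877 -0.1257  0.1153] jawdir 35.9 tilt [-0.  0. -1.] q [-23.4   2.7 111.5   0.   65.8 -59.4] w 40.9
F [-2.    0.3   1.41] M [ 0.069  0.047 -0.138]
```

Call:
jog_arm:
  rows:
    - [0,0,-0.044,0,0,-0.0004,36]
    - [0,0,-0.044,0,0,-0.0004,36]
    - [0,0,-0.044,0,0,-0.0004,36]
    - [0,0,-0.044,0,0,-0.0004,36]
    - [0,0,-0.044,0,0,-0.0004,36]
    - [0,0,-0.044,0,0,-0.0004,36]
    - [0,0,-0.044,0,0,-0.0004,36]
    - [0,0,-0.044,0,0,-0.0004,36]
    - [0,0,-0.044,0,0,-0.0004,36]
    - [0,0,-0.044,0,0,-0.0004,36]
    - [0,0,-0.044,0,0,-0.0004,36]
    - [0,0,0,0,0,0,36]

```text
time_s: 11.8
tcp_pos: [0.4878, -0.1253, 0.1156]
eef_rot: [-0.887, 3.014, 0.001]
wrist_force: [-0.3, 3.0, 1.0]
grip_width: 0.0408
```

```bash
python3 -c "
from w import *
where()"
```

```text
t 11.8 tcp [ 0.4878 -0.1253  0.1156] jawdir 122.8 tilt [-0.     0.001 -1.   ] q [ -23.4    2.7  111.5    0.    65.9 -146.2] w 40.8
F [-0.27  3.    0.98] M [0.549 0.012 0.14 ]
```

Call:
jog_arm:
  rows:
    - [0,0,0,0,0,0,60]
    - [0,0,0,0,0,0,60]
    - [0,0,0,0,0,0,60]
    - [0,0,0,0,0,0,60]
    - [0,0,0,0,0,-0.2,60]
    - [0,0,0,0,0,-0.4,60]
    - [0,0,0,0,0,-0.4,60]
    - [0,0,0.033,0,0,0,60]
    - [0,0,0.033,0,0,0,60]
    - [0,0,0.033,0,0,0,60]
    - [0,0,0,0,0,0,60]

```text
time_s: 12.9
tcp_pos: [0.4878, -0.1259, 0.2158]
eef_rot: [-0.405, 3.115, -0.0]
wrist_force: [-0.8, 0.6, -0.4]
grip_width: 0.0603
```

```bash
python3 -c "
from w import *
where((.5033,.1788,.215),105)"
```

```text
t 12.9 tcp [ 0.4878 -0.1259  0.2158] jawdir 104.8 tilt [ 0. -0. -1.] q [ -23.4   -3.5  106.2   -0.    77.3 -128.2] w 60.3
F [-0.8   0.6  -0.37] M [ 0.104 -0.109  0.011]
shift(tool,units) [-0.928  2.906  0.007]
turn about tool z -0.0011
```

Call:
jog_arm:
  rows:
    - [0,0,0,-0.116,0.363,0,62]
    - [0,0,0,-0.116,0.363,0,62]
    - [0,0,0,-0.116,0.363,0,62]
    - [0,0,0,-0.116,0.363,0,62]
    - [0,0,0,-0.116,0.363,0,62]
    - [0,0,0,-0.116,0.363,0,62]
    - [0,0,0,-0.116,0.363,0,62]
    - [0,0,0,-0.116,0.363,0,62]
    - [0,0,0,0,0,0,62]
    - [0,0,0,0,0,0,62]

```text
time_s: 13.9
tcp_pos: [0.5026, 0.1792, 0.2154]
eef_rot: [0.413, -3.114, 0.001]
wrist_force: [-0.5, -1.1, 0.2]
grip_width: 0.0618
```

```bash
python3 -c "
from w import *
where((.5033,.1788,.113),105)
for c in('top','side'):
    get_image(c); print([ (d['location'],d['score']) for d in pinpoint(c,'nut_a_center')])"
```

```text
t 13.9 tcp [0.5026 0.1792 0.2154] jawdir 105.1 tilt [-0.    -0.001 -1.   ] q [ 11.2   0.8 102.   -0.   77.2 -93.9] w 61.8
F [-0.53 -1.08  0.25] M [ 0.134 -0.087  0.037]
shift(tool,units) [-0.006 -0.005  1.024]
turn about tool z 0.0006
[([0.4889, -0.1255, 0.1217], 0.49)]
[([0.4853, -0.1241, 0.1211], 0.75), ([0.5634, -0.1684, -0.0034], 0.24)]
```

Call:
jog_arm:
  rows:
    - [0,0,0,0,0,0.3,62]
    - [0,0,0,0,0,0.3,62]
    - [0,0,0,0,0,0.2,62]
    - [0,0,0,0,0,0.12,62]
    - [0,0,0,0,0,0.08,62]
    - [0,0,0,0,0,0,62]
    - [0,0,0,0,0,0,62]

```text
time_s: 14.8
tcp_pos: [0.5037, 0.1786, 0.1167]
eef_rot: [-0.406, 3.114, 0.0]
wrist_force: [0.0, -0.2, 0.5]
grip_width: 0.0622
```

```bash
python3 -c "
from w import *
where((.5033,.1788,.113),105)
im2=get_image('side')
q=(.5033,.1788,.12)
crop(im2,proj(im2,[q])[0],25,12,'g4.png')
"
```

```text
t 14.8 tcp [0.5037 0.1786 0.1167] jawdir 104.9 tilt [ 0.001  0.    -1.   ] q [ 11.1   6.7 107.1   0.   66.2 -93.8] w 62.2
F [ 0.01 -0.25  0.48] M [ 0.085 -0.155  0.007]
shift(tool,units) [0.003 0.002 0.037]
turn about tool z -0.0007
```

View pics/g4.png

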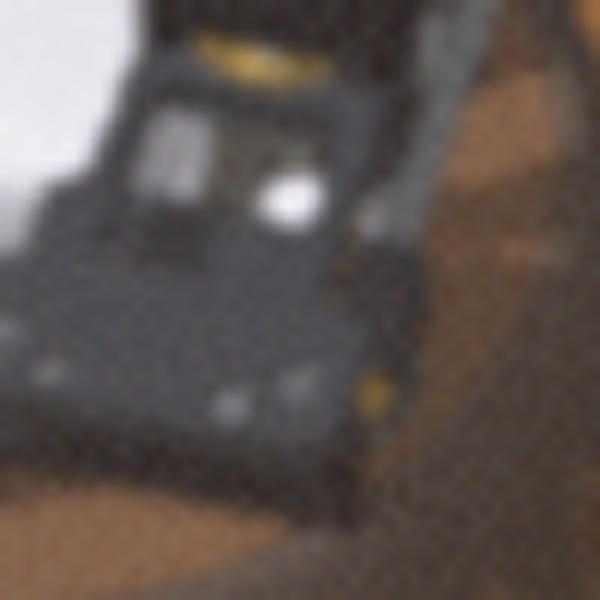

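The gripper body hides the nut in this view, with only the stud top showing near (290,195). The forces are near zero, so I'll lower 3 mm and close gently.

Call:
jog_arm:
  rows:
    - [0,0,0,0,0,0.03,38]
    - [0,0,0,0,0,0,38]
    - [0,0,0,0,0,0,38]
    - [0,0,0,0,0,0,38]
    - [0,0,0,0,0,0,38]
  newtons: 12

```text
time_s: 15.35
tcp_pos: [0.5029, 0.1791, 0.1129]
eef_rot: [-0.407, 3.115, 0.001]
wrist_force: [-1.0, 2.8, 0.8]
grip_width: 0.0407
```

```bash
python3 -c "
from w import *
where((.5033,.1788,.113),105)"
```

```text
t 15.35 tcp [0.5029 0.1791 0.1129] jawdir 104.9 tilt [ 0.     0.001 -1.   ] q [ 11.1   6.9 107.2   0.   65.8 -93.8] w 40.7
F [-0.98  2.79  0.78] M [ 0.425 -0.034  0.119]
shift(tool,units) [-0.003 -0.004 -0.001]
turn about tool z -0.0005
```

The jaws are on the flats at 40.7 mm. I'll feel this nut both ways, starting with a short counter-clockwise turn.

Call:
jog_arm:
  rows:
    - [0,0,0,0,0,0,36]
    - [0,0,0,0,0,0,36]
    - [0,0,-0.02,0,0,0,36]
    - [0,0,-0.02,0,0,0,36]
  newtons: 35

```text
time_s: 15.75
tcp_pos: [0.5042, 0.1795, 0.113]
eef_rot: [-0.599, 3.08, 0.003]
wrist_force: [2.6, 3.6, -3.1]
grip_width: 0.0415
```

```bash
python3 -c "
from w import *
where()"
```

```text
t 15.75 tcp [0.5042 0.1795 0.113 ] jawdir 112.0 tilt [ 0.003  0.003 -1.   ] q [ 1.110e+01  7.000e+00  1.072e+02  1.000e-01  6.560e+01 -1.010e+02] w 41.5
F [ 2.56  3.58 -3.06] M [ 0.804 -0.344 -1.824]
```

Call:
jog_arm:
  rows:
    - [0,0,0.04,0,0,0,36]
    - [0,0,0.04,0,0,0,36]
    - [0,0,0.04,0,0,0,36]
    - [0,0,0.04,0,0,0,36]

```text
time_s: 16.15
tcp_pos: [0.5042, 0.1793, 0.113]
eef_rot: [0.192, 3.133, 0.002]
wrist_force: [3.3, 5.0, -1.5]
grip_width: 0.0415
```

```bash
python3 -c "
from w import *
where()"
```

```text
t 16.15 tcp [0.5042 0.1793 0.113 ] jawdir 83.0 tilt [ 0.003  0.001 -1.   ] q [ 11.1   7.  107.2   0.   65.7 -71.9] w 41.5
F [ 3.33  5.02 -1.45] M [ 0.733 -0.823  0.163]
```

Call:
jog_arm:
  rows:
    - [0,0,0.046,0,0,-0.0004,36]
    - [0,0,0.046,0,0,-0.0004,36]
    - [0,0,0.046,0,0,-0.0004,36]
    - [0,0,0.046,0,0,-0.0004,36]
    - [0,0,0.046,0,0,-0.0004,36]
    - [0,0,0.046,0,0,-0.0004,36]
    - [0,0,0.046,0,0,-0.0004,36]
    - [0,0,0.046,0,0,-0.0004,36]
    - [0,0,0.046,0,0,-0.0004,36]
    - [0,0,0.046,0,0,-0.0004,36]
    - [0,0,0.046,0,0,-0.0004,36]

```text
time_s: 17.25
tcp_pos: [0.5038, 0.179, 0.1134]
eef_rot: [2.373, 2.058, 0.003]
wrist_force: [3.0, 3.7, -0.9]
grip_width: 0.0414
```

```bash
python3 -c "
from w import *
where()"
```

```text
t 17.25 tcp [0.5038 0.179  0.1134] jawdir 171.9 tilt [ 0.002  0.001 -1.   ] q [ 11.1   6.9 107.2   0.   65.8  19.2] w 41.4
F [ 2.97  3.71 -0.93] M [ 0.49  -0.491  0.11 ]
```

Call:
jog_arm:
  rows:
    - [0,0,0.046,0,0,-0.0004,36]
    - [0,0,0.046,0,0,-0.0004,36]
    - [0,0,0.046,0,0,-0.0004,36]
    - [0,0,0.046,0,0,-0.0004,36]
    - [0,0,0.046,0,0,-0.0004,36]
    - [0,0,0.046,0,0,-0.0004,36]
    - [0,0,0.046,0,0,-0.0004,36]
    - [0,0,0.046,0,0,-0.0004,36]
    - [0,0,0.046,0,0,-0.0004,36]
    - [0,0,0.046,0,0,-0.0004,36]
    - [0,0,0.046,0,0,-0.0004,36]
    - [0,0,0.046,0,0,-0.0004,36]

```text
time_s: 18.45
tcp_pos: [0.5036, 0.1795, 0.1138]
eef_rot: [-3.103, 0.477, -0.002]
wrist_force: [2.3, 4.1, -1.1]
grip_width: 0.0413
```

```bash
python3 -c "
from w import *
where()"
```

```text
t 18.45 tcp [0.5036 0.1795 0.1138] jawdir 72.5 tilt [ 0.002  0.001 -1.   ] q [1.110e+01 6.900e+00 1.072e+02 1.000e-01 6.580e+01 1.186e+02] w 41.3
F [ 2.26  4.11 -1.09] M [ 0.839 -0.289  0.128]
```

Call:
jog_arm:
  rows:
    - [0,0,0.03,0,0,0,36]
    - [0,0,0,0,0,0,36]
    - [0,0,0,0,0,0,60]
    - [0,0,0,0,0,0,60]
    - [0,0,0,0,0,0,60]
    - [0,0,0,0,0,0,60]
    - [0,0,0,0,0,-0.2,60]
    - [0,0,0,0,0,-0.4,60]
    - [0,0,0,0,0,-0.4,60]
    - [0,0,0,0,0,-0.3,60]
    - [0,0,0,0,0,-0.3,60]
    - [0,0,0,0,0,0,60]

```text
time_s: 19.65
tcp_pos: [0.5054, 0.179, 0.2791]
eef_rot: [-3.078, 0.614, -0.013]
wrist_force: [0.8, -0.3, 0.1]
grip_width: 0.0599
```

```bash
python3 -c "
from w import *
where((.4,.0,.27))"
```

```text
t 19.65 tcp [0.5054 0.179  0.2791] jawdir 67.4 tilt [ 0.009  0.001 -1.   ] q [ 11.1  -1.7  97.6  -0.   83.6 123.6] w 59.9
F [ 0.83 -0.33  0.13] M [ 0.058  0.024 -0.003]
shift(tool,units) [-0.287  2.058  0.079]
```

```bash
python3 -c "
from w import *
where((.30,-.38,.28))"
```

```text
t 19.65 tcp [0.5054 0.179  0.2791] jawdir 67.4 tilt [ 0.009  0.001 -1.   ] q [ 11.1  -1.7  97.6  -0.   83.6 123.6] w 59.9
F [ 0.83 -0.33  0.13] M [ 0.058  0.024 -0.003]
shift(tool,units) [ 0.248  5.95  -0.035]
```

Call:
jog_arm:
  rows:
    - [0,0,0,0.02,0.47,0,60]
    - [0,0,0,0.02,0.48,0,60]
    - [0,0,0,0.02,0.48,0,60]
    - [0,0,0,0.02,0.48,0,60]
    - [0,0,0,0.02,0.48,0,60]
    - [0,0,0,0.02,0.48,0,60]
    - [0,0,0,0.02,0.48,0,60]
    - [0,0,0,0.02,0.48,0,60]
    - [0,0,0,0.02,0.48,0,60]
    - [0,0,0,0.02,0.48,0,60]
    - [0,0,0,0.02,0.4,0,60]
    - [0,0,0,0,0,0,60]

```text
time_s: 20.85
tcp_pos: [0.3218, -0.3125, 0.2725]
eef_rot: [3.079, -0.623, -0.003]
wrist_force: [0.2, 1.1, -1.0]
grip_width: 0.0603
```

Run:
```python
from w import *
where()
ims={}
for c in("top","side"):
    im=get_image(c); cv2.imwrite(f"pics/{c}9.png",im["color"][:,:,::-1])
    for l in ("spare_a","grease","dish","hammer","brush_tip"):
        print(c,l,[(d['location'],d['score']) for d in pinpoint(c,l)])
```

```text
t 20.85 tcp [ 0.3218 -0.3125  0.2725] jawdir 67.1 tilt [-0.002 -0.    -1.   ] q [-5.420e+01 -1.380e+01  1.092e+02 -1.000e-01  8.470e+01  5.870e+01] w 60.3
F [ 0.21  1.07 -0.97] M [ 0.094  0.002 -0.003]
top spare_a [([0.6864, 0.1823, 0.0936], 0.62)]
top grease [([0.3926, -0.3187, -0.0025], 0.63)]
top dish [([0.4037, 0.3985, 0.0035], 0.63), ([0.5879, 0.1565, 0.0034], 0.25), ([0.4631, 0.0097, 0.0106], 0.18)]
top hammer [([0.5292, -0.4681, -0.002], 0.87)]
top brush_tip [([0.4642, 0.0095, 0.0125], 0.79)]
side spare_a [([0.6614, -0.1691, 0.092], 0.7), ([0.687, 0.1844, 0.0935], 0.54)]
side grease [([0.3927, -0.3189, -0.0019], 0.77), ([0.4639, 0.0082, 0.0121], 0.24)]
side dish [([0.486, -0.1261, 0.1193], 0.16)]
side hammer [([0.5287, -0.464, 0.0028], 0.96)]
side brush_tip [([0.463, 0.0076, 0.013], 0.92)]
```

View pics/side9.png

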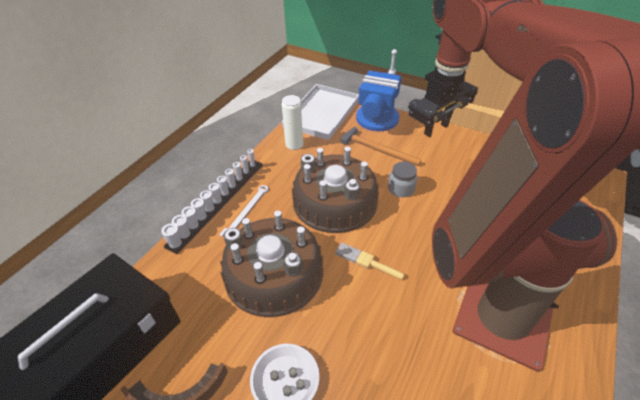

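View pics/top9.png

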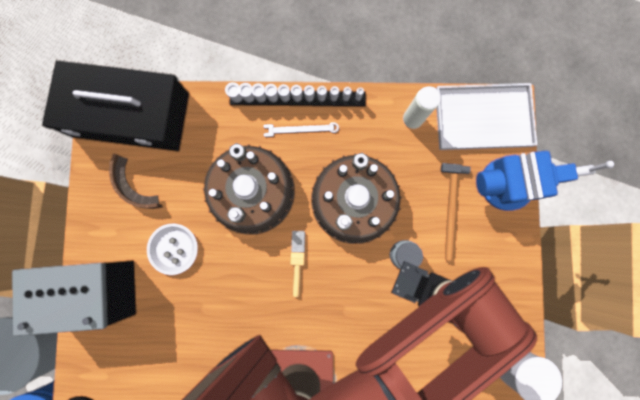

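Both pictures match the start. The spares are at (233,234) side and (361,160) top, and the brush, tub, dish and hammer haven't moved. Next I'll check the new nut orientations against the turned angles, using the face profile.

Run:
```python
from h import *
im=get_image("side"); im["color"]=np.mean([im["color"]]+[get_image("side")["color"] for _ in range(4)],axis=0).astype(np.float32)
C=-np.array(im["R"]).T@np.array(im["t"])
for n,p,fl in (("L",(.5033,.1785),7),("R",(.4875,-.127),3)):
    v=np.arctan2(C[1]-p[1],C[0]-p[0]); r=np.array([-np.sin(v),np.cos(v)]); t=np.arange(-.022,.0221,.002); prof=0
    for z in np.linspace(.122,.110,5):
        q=proj(im,[(p[0]+.022*np.cos(v)+k*r[0],p[1]+.022*np.sin(v)+k*r[1],z) for k in t]).astype(np.float32)
        prof=prof+cv2.remap(im["color"],q[:,0].reshape(1,-1).copy(),q[:,1].reshape(1,-1).copy(),cv2.INTER_LINEAR)[0]/5
    print(n,"expect edges mm",[round(23.7*np.sin(np.radians(a)-v),1) for a in range(fl+30,400,60) if np.cos(np.radians(a)-v)>.3])
    print(" ".join(f"{k*1000:.0f}:{a.mean():.0f}" for k,a in zip(t,prof)))
```

```text
L expect edges mm [np.float64(-11.5), np.float64(12.2)]
-22:81 -20:88 -18:95 -16:95 -14:91 -12:83 -10:78 -8:76 -6:76 -4:77 -2:76 0:76 2:76 4:76 6:75 8:75 10:74 12:73 14:72 16:73 18:74 20:76 22:75
R expect edges mm [np.float64(-8.1), np.float64(15.2)]
-22:94 -20:97 -18:99 -16:99 -14:98 -12:97 -10:94 -8:88 -6:82 -4:77 -2:76 0:76 2:77 4:77 6:77 8:77 10:77 12:76 14:76 16:75 18:75 20:75 22:75
```

The edges sit where expected (L at −12, R at about −7). I'm handing the job in.

```bash
python3 -c "
from bench import *
print(sign_off())"
```

```text
the job is handed in; nothing more can be done
None
```

Both wheel nuts are backed off by more than half a turn, and the job was handed in at about 21 s of the 64 s allowed.

| Nut | Jammed against the stop | Gave | Thread | Backed off |
|---|---|---|---|---|
| Robot's right | Clockwise, about 0.66 N m | Counter-clockwise, about 0.12–0.14 N m drag | Right-hand | About 210° (3.7 rad), with one regrasp |
| Robot's left | Counter-clockwise, about 1.8 N m | Clockwise, about 0.11–0.16 N m drag | Left-hand | About 220° (3.8 rad), in one go |

- **Nut angles:** I couldn't read the joints directly, so the amounts come from wrist rotation while gripping. They could be a few degrees too high if the pads slipped at the stop. After the turns, the nuts' corner edges in the side camera were where those angles predict, though that only checks the angle to within 60°.
- **Other objects:** The hammer, grease tub, brush and both spare nuts appear unmoved in the last pictures. The networks put the tub and spares, which I had measured at the start, and the hammer within about 6 mm of where they were first seen.
- **Missed detections:** The top camera missed the right-hand spare nut, though the side camera found it in place. The side camera gave no valid reading for the dish, but it looks unmoved in both pictures.
- **Arm:** It was clear of everything, with near-zero wrist force, when I handed in.

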